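Sample depth check and batch release

TASK

Stand the square pocketed housing upright in the nest of the probing stand's shuttle, push the shuttle fully home, lower the depth probe by its knob until it rests on the bottom of the pocket without ramming it, and swing the lock lever fully over so that the probe stays locked at that height. Then record the reading by swinging the tally counter's lever to its stop and letting it spring back. The bushes that came with the sample, however many there are, must end up standing upright in the grey tray; leave everything else on the bench alone.

Things in the scene. Friction and masses are not known exactly. Their poses are not given: they have to be found in the camera images.
- housing_c (a point): Centre of the loose sample housing: an aluminium block 60 x 60 mm, 70 mm tall, standing upright, 0.39 kg, with an open square pocket 42 x 42 mm in its top, 60 mm deep (the pocket's floor lies 25 mm below this point). x and y are square to its outer faces, z up.
- nest (a point): Centre of the floor of the square nest (82 x 82 mm inside, lips 6 mm high) on the aluminium shuttle of the probing stand, about 22 mm above the bench. x and y square to the lips, z up; the housing stands here, roughly square, anywhere inside the lips. The shuttle travels along this frame's -y towards the probe.
- push_post (a point): A white upright post on the shuttle's outer end, 18 mm across, 50 mm tall; this point is 30 mm up its axis (its top is 20 mm above). It stands 115 mm from the nest's centre along the nest's +y. Push or pull it to move the shuttle.
- shuttle (a joint): Shuttle travel in m: 0 = fully out (loading), 0.13 = fully in against its stop, with the nest straight under the probe. Friction 2 N; stays where left.
- probe_tip (a point): Foot of the depth probe, a vertical steel rod 12 mm across that slides up and down through the stand's fixed black overhead head (head 52 x 60 mm, its top 148 mm above the bench; an aluminium column 250 mm tall stands 150 mm behind it along the stand's +x).
- probe_knob (a point): Middle of the white knob on top of the probe rod, 24 mm across and 42 mm tall, 147 mm above the probe's foot. Hold it from above and lower it.
- probe (a joint): Probe travel in m, downwards: 0 = fully up, 0.088 = lowest. Counterbalanced with 3 N friction: stays where left. Turning the lock lever clamps the rod.
- lock_hinge (a point): Upright hinge axis of the slide-lock lever, beside the probe rod at mid height of the overhead head.
- lock_pin (a point): Middle of the free part of the white upright pin at the lock lever's end, 16 mm across, 88 mm from the hinge; its top is 15 mm above this point, its foot and the lever 20 mm below. Push it sideways.
- lock (a joint): Lock lever angle in rad, counter-clockwise from above: 0 = free, 1.2 = fully locked at its stop. Stays where left, about 1 to 2 N at the pin.
- tally_hinge (a point): Upright hinge axis of the sprung lever on top of the tally counter (grey box 70 x 70 x 40 mm, fixed to the bench).
- tally_pin (a point): Middle of the free part of the white upright pin at the tally lever's end, 16 mm across, 62 mm from the hinge; its top is 15 mm above this point, its foot and the lever 20 mm below. Push it sideways.
- tally_lever (a joint): Tally lever angle in rad, counter-clockwise from above: 0 = rest, 1.0 = at its stop. A spring returns it; about 3 N at the pin at the stop.
- tray_in (a point): Centre of the inner floor of the fixed grey tray, 310 mm along its x by 140 mm along its y inside, walls 30 mm tall overall; z up.
- bush1_c (a point): Centre of a loose upright turned steel bush, 58 mm across, 40 mm tall (squat, with a dark bore mark on top), 0.35 kg. It may be absent.
- bush2_c (a point): Centre of a loose upright turned steel bush, 58 mm across, 40 mm tall (squat, with a dark bore mark on top), 0.35 kg. It may be absent.
- bush3_c (a point): Centre of a loose upright turned steel bush, 58 mm across, 40 mm tall (squat, with a dark bore mark on top), 0.35 kg. It may be absent.
- bush4_c (a point): Centre of a loose upright turned steel bush, 58 mm across, 40 mm tall (squat, with a dark bore mark on top), 0.35 kg. It may be absent.
- tester: Bystander: blue hand-held tester, 140 x 56 x 48 mm. Leave alone.
- specimen: Bystander: flat steel block 90 x 60 x 20 mm. Leave alone.
- cleaner: Bystander: white bottle, 56 mm across, 130 mm tall. Leave alone.
- case: Bystander: wooden case 110 x 70 x 30 mm. Leave alone.
- driver: Bystander: screwdriver lying down. Leave alone.
- pot: Bystander: grey open pot, 70 mm across, 70 mm tall. Leave alone.
There are look-alikes about, which are no part of the job. Leave any orange look-alike of the part that bears bush1_c alone. What is shaped like the part that bears bush4_c but red is not meant.

How it is judged:
By the outcome, as a careful person would: the job done as asked, in the order asked, and still so for the second after the job is handed in, with the robot touching nothing.
Of bush1, bush2, bush3, bush4 only 2 to 3 are there at a start; the rules pass over those that are not, and their reading is None.
At some moment in a run one of bush1, bush2, bush3, bush4 may be knocked a few centimetres aside while the robot is not near it.
It also fails if it takes over 210 s, if anything falls off the work surface, if the arm or the gripper's body presses on something with over 40 N, if the wrist force passes 120 N, or if a joint passes its speed limit or range.

ROBOT

A 6-joint arm with a two-finger parallel gripper is mounted at the origin on the work surface. World frame = base frame: x ahead of the robot, y to its left, z up, the work surface at z = 0. Lengths are in m, angles in rad, forces in N, time in s.
With the tool pointing down it reaches from about 0.325 to 0.925 m from the base axis. Payload 3.1 kg.
Tool frame: the origin (TCP) lies on the centre line of the jaws, within the pads' length; the fingertips stand 19 mm ahead of it and the grasp point (between the pads) is the TCP; y points along the fingers, z is the direction in which the jaws open and shut, and the axes are right-handed (so a half turn about y gives the same grasp; the last joint's range is limited). The gripper opens to 85 mm and grips with 20 to 120 N. Pads are 22 mm wide; open, the fingers measure 114 mm over their backs; the gripper's body (76 mm by 85 mm) begins 54 mm behind the grasp point. The pads swing forward as they close: fully open they stand 13 mm farther back than shut.
Start: joints at [-1.287, 0.217, 1.613, -0, 1.311, -0.112], TCP at [0.241, -0.577, 0.25] pointing down, gripper open.
Joint ranges: [-2.75, 2.75], [-0.78, 2.1], [0.31, 2.55], [-1.13, 4.27], [0.13, 2.63], [-2.58, 2.58]. Speed limits (rad/s): [2.79, 2.79, 3.14, 3.14, 3.14, 3.14].

INTERFACE

Orientations are given as a rotation vector (axis times angle).
In Python, from rig import bot, viewer gives the robot as it stands.
- The arm moves only by the tool apply_moves, never from a script. Its argument "steps" is a list of rows, each a list of 7 numbers: the turn, a rotation vector about the tool's x, y, z in degrees, then the shift along the tool's x, y, z in mm, then the opening, from 0 (shut) to 1 (fully open). In form: [[ax, ay, az, x, y, z, jaw], ...]. A call has 1 to 12 rows; each row is the pose to reach, as a shift and turn from the pose commanded when the call began, along the tool's axes at that moment; what a row does not reach only later rows make up. A row lasts 1/10 s, in which the tool goes at most 50 mm and 8.59 degrees, less where a joint would pass 70% of its speed; a pose out of reach is approached as far as the arm can. A call with a gripper value outside its range is refused whole. The fingers move at their own pace and stop on an object; "squeeze" is the grip in N (left out, the last holds). Time passes only in rows, so rows that repeat a pose let the fingers close. It gives the time, the measured TCP pose, the force and the opening at its end, in the units of the state.
- bot.get_obs(): the state, without advancing time (a new reading comes with each control period).
- viewer.capture(name): name is "scene" or "side" or "wrist"; returns a dict with "img" (480x640x3 uint8, red, green, blue), "z_map" (480x640 float32, m along the optical axis (not along the pixel's ray), 0 where there is no reading), "intrinsics" (3x3 intrinsics, pixels), "extrinsics" (4x4, takes a point from camera to world coordinates). Camera axes: x right, y up, looking along -z (the intrinsics and any distortion apply to the point x, -y, -z); pixel columns grow to the right and rows downward; lengths in m; the calibration is good to about 2 mm. A picture is of the moment at which its call begins.
- bot.job_done(): hands the job in, once; it reports no verdict.
The state is a dict: "time": time; "qpos": joint angles; "dq": joint speeds; "joint_efforts": joint torques, N m; "tool_pos": TCP position; "eef_rot": TCP orientation; "contact_force": force on the tool from outside, world axes, zero at the start; "moment": the same for the moment, N m; "opening": opening from 0.0 (shut) to 1.0 (fully open).
Only numpy, scipy, OpenCV 4.12 (cv2) and the standard library are available. Lean on these libraries where they do the work, as an engineer would, in place of code of your own. Each camera call takes 0.05 s, during which the arm holds its last target. There are 200 camera calls.

## Working session

There is one attempt and no reset: what is moved stays moved. The work goes in short steps, Python scripts to look and compute and a tool call to move; the robot and the scene stay as the last step left them, time stands still between calls to the robot, and variables do not carry over. Pictures are saved under pics/ and viewed, about 12 in all and at most 16, crops included, and the job is handed in when it is done.

Besides the shell and the picture viewer there is one more tool, called as name(argument=value, ...) on one line, values as JSON. apply_moves: Moves the arm, as the interface text tells. Its arguments: {"type":"object","properties":{"steps":{"type":"array","items":{"type":"array","items":{"type":"number"}}},"squeeze":{"type":"number"}},"required":["steps"]}

```bash
mkdir -p pics; ls; python3 - <<'E'
from rig import bot, viewer
import cv2, numpy as np
print(bot.get_obs())
for n in ("scene","side"):
    c=viewer.capture(n); cv2.imwrite(f"pics/{n}0.png",c["img"][:,:,::-1]); np.savez(f"{n}0.npz",**c)
    print(n,c["intrinsics"].tolist(),np.round(c["extrinsics"],3).tolist(),(c["z_map"]>0).mean())
E
```

```text
pics
{'time': 0.0, 'qpos': array([-1.28722789e+00,  2.17766705e-01,  1.61496046e+00, -1.44998391e-05,
        1.31130142e+00, -1.12213837e-01]), 'dq': array([ 0.00089058,  0.00039294, -0.00037295, -0.00049491,  0.00049463,
       -0.00046351]), 'joint_efforts': array([-3.53626083e-04, -3.96846306e+01, -3.03856659e+01, -2.02286196e-04,
        9.65807587e-03, -6.18593843e-08]), 'tool_pos': array([ 0.24074394, -0.57592202,  0.24894669]), 'eef_rot': array([-0.40211251,  2.00672041, -2.00176175]), 'contact_force': array([ 0.46172483,  0.51828187, -0.16302185]), 'moment': array([ 0.0108542 , -0.02027834,  0.00229928]), 'opening': 1.001590555536238}
scene [[590.8255104629862, 0.0, 326.8562796894536], [0.0, 590.8255104629862, 235.28552516876036], [0.0, 0.0, 1.0]] [[0.531, -0.623, 0.574, 1.42], [0.847, 0.392, -0.359, -0.625], [-0.002, 0.677, 0.736, 1.324], [0.0, 0.0, 0.0, 1.0]] 0.9865234375
side [[581.0191316406649, 0.0, 323.580959959939], [0.0, 581.0191316406649, 245.08558960773473], [0.0, 0.0, 1.0]] [[-0.999, 0.044, -0.033, 0.466], [-0.051, -0.522, 0.852, 1.094], [0.02, 0.852, 0.523, 0.881], [0.0, 0.0, 0.0, 1.0]] 0.9958040364583334
```

View pics/scene0.png

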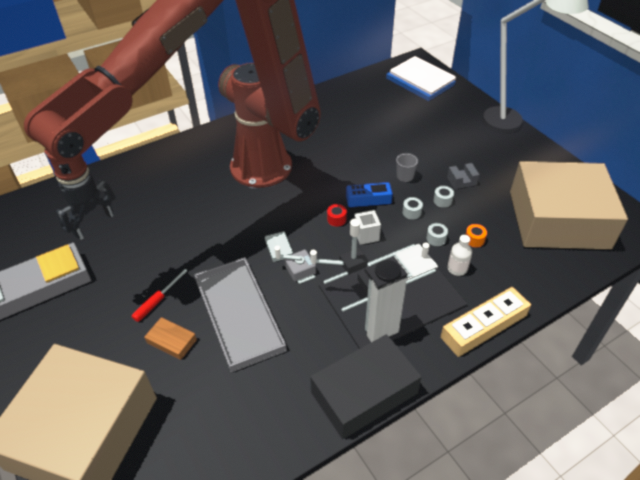

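View pics/side0.png

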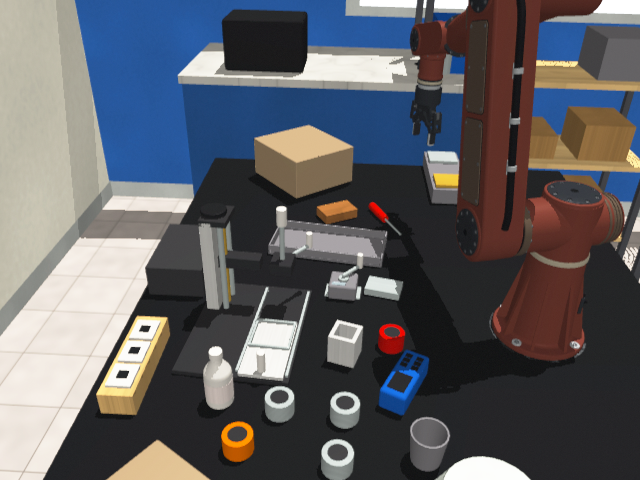

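Both views show three steel bushes: scene (412,208), (444,196), (437,234). The housing is at scene (368,227), the stand's post at (425,250), the tally at (300,263) and the tray at (240,310). The red (337,215) and orange (476,235) pieces are look-alikes. Next I'll turn the depth into a top-down map.

```bash
cat > h.py <<'E'
import numpy as np, cv2
def cloud(c):
    """world xyz per pixel (480,640,3)"""
    K=c["intrinsics"]; z=c["z_map"]; v,u=np.mgrid[0:480,0:640]
    P=np.stack([(u-K[0,2])/K[0,0]*z,-(v-K[1,2])/K[1,1]*z,-z],-1)
    E=c["extrinsics"]; W=P@E[:3,:3].T+E[:3,3]; W[z<=0]=np.nan
    return W
def proj(c,p):
    E=c["extrinsics"];K=c["intrinsics"];q=(np.asarray(p)-E[:3,3])@E[:3,:3]
    return K[0,2]+K[0,0]*q[...,0]/-q[...,2], K[1,2]+K[1,1]*q[...,1]/q[...,2]
def ray(c,u,v,h):
    """pixel -> world point on plane z=h"""
    E=c["extrinsics"];K=c["intrinsics"]
    d=E[:3,:3]@np.array([(u-K[0,2])/K[0,0],-(v-K[1,2])/K[1,1],-1]); o=E[:3,3]
    return o+d*(h-o[2])/d[2]
def snap(viewer,n,tag):
    c=viewer.capture(n); cv2.imwrite(f"pics/{n}{tag}.png",c["img"][:,:,::-1]); np.savez(f"{n}{tag}.npz",**c); return c
E
python3 - <<'E'
from h import *
S=900; x0,y0=0.2,-0.45
img=np.zeros((S,S,3),np.uint8); H=np.full((S,S),-1.)
for n in("side0","scene0"):
    c=np.load(n+".npz"); W=cloud(c).reshape(-1,3); C=c["img"].reshape(-1,3)
    o=np.argsort(np.nan_to_num(W[:,2])); W=W[o];C=C[o]
    for p,k in zip(W,C):
        if not(-.02<p[2]<.3):continue
        i=int((p[0]-x0)*1000); j=int((p[1]-y0)*1000)
        if 0<=i<S and 0<=j<S:
            a=slice(max(0,S-1-i-1),S-i+1),slice(max(0,S-1-j-1),S-j+1)
            m=H[a]<=p[2]; H[a][m]=p[2]; img[a][m]=k[::-1]
for k in range(0,S,100):
    cv2.putText(img,f"x{x0+(S-1-k)/1000:.1f}",(0,k+10),0,.4,(0,255,255)); cv2.line(img,(0,k),(S,k),(0,90,90),1)
    cv2.putText(img,f"y{y0+(S-1-k)/1000:.2f}",(k,890),0,.4,(0,255,255));cv2.line(img,(k,0),(k,S),(0,90,90),1)
cv2.imwrite("pics/top.png",img[200:800])
a=cv2.imread("pics/scene0.png")[150:340,190:510];b=cv2.imread("pics/side0.png")[195:480,140:460]
cv2.imwrite("pics/c1.png",cv2.resize(a,None,fx=2.5,fy=2.5,interpolation=2));cv2.imwrite("pics/c2.png",cv2.resize(b,None,fx=2.1,fy=2.1,interpolation=2))
t=cv2.resize(img[150:850],(800,622))[:600]; cv2.imwrite("pics/top.png",t)
E
```

```text
(no output)
```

View pics/top.png

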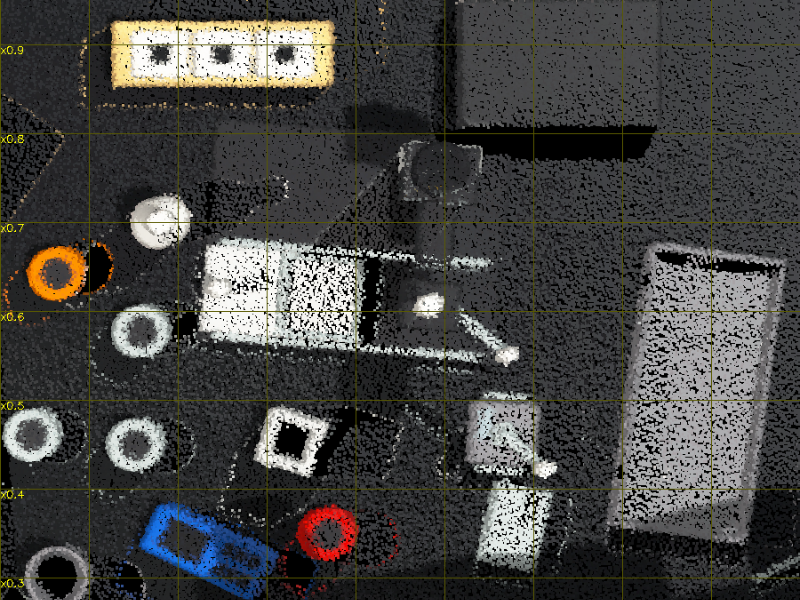

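View pics/c1.png

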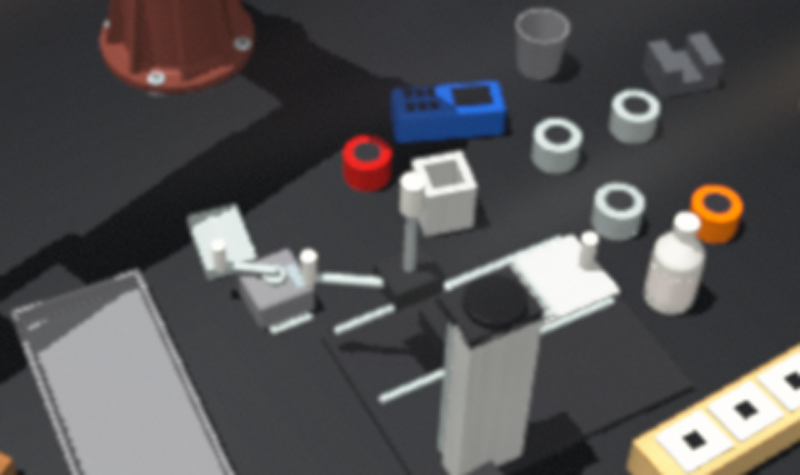

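View pics/c2.png

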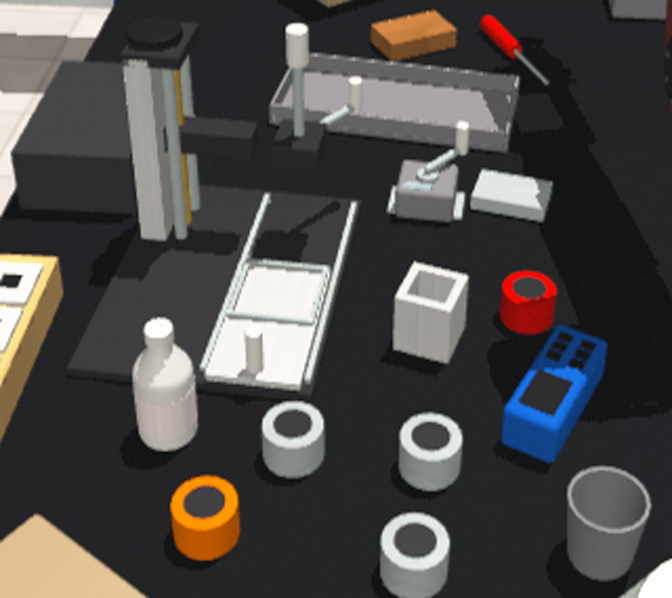

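The top-down map shows everything clearly: bushes at (141,330), (135,443), (33,433), the housing at (291,441), the nest around (318,298), the knob at (430,303), the lock pin at (507,354), the tally pin at (545,468) and the tray around (697,393). Next I'll fit these numerically.

```bash
cat > fit.py <<'E'
from h import *
def load(tag): 
    Ws=[];Cs=[]
    for n in("side","scene"):
        c=np.load(n+tag+".npz"); Ws.append(cloud(c).reshape(-1,3));Cs.append(c["img"].reshape(-1,3).astype(int))
    return Ws,Cs
def sel(W,x,y,r,z0,z1):
    m=(np.hypot(W[:,0]-x,W[:,1]-y)<r)&(W[:,2]>z0)&(W[:,2]<z1); return W[m]
def circ(p):
    (a,b),r=cv2.minEnclosingCircle(p[:,:2].astype(np.float32)*1000); return round(a,1),round(b,1),round(r,1)
def rect(p):
    (a,b),(w,h),t=cv2.minAreaRect(p[:,:2].astype(np.float32)*1000); return [round(q,1) for q in(a,b,w,h,t)]
E
python3 - <<'E'
from fit import *
Ws,Cs=load("0")
tm=lambda u,v:(0.2+(899-(v*1.125+150))/1000,-.45+(899-u*1.125)/1000)
for i,n in enumerate(("side","scene")):
    W=Ws[i]; print(n)
    for nm,(u,v) in dict(b1=(141,330),b2=(135,443),b3=(33,433)).items():
        p=sel(W,*tm(u,v),.045,.034,.046); print(nm,len(p),circ(p),np.median(p[:,2]).round(4))
    p=sel(W,*tm(291,441),.06,.064,.076);print("housing",len(p),rect(p))
    for nm,(u,v),r,z0,z1 in(("post",(222,285),.05,.05,.1),("knob",(430,303),.04,.17,.26),("lockpin",(507,354),.03,.1,.2),("tallypin",(545,468),.03,.055,.12)):
        p=sel(W,*tm(u,v),r,z0,z1)
        if len(p): t=p[:,2].max(); q=p[p[:,2]>t-.004]; print(nm,len(p),"top",round(t,4),circ(q),"body",p.mean(0).round(4),circ(p))
    p=sel(W,*tm(318,298),.09,.015,.04); print("shuttle z hist",np.histogram(p[:,2],np.arange(.015,.04,.002)))
    q=sel(W,*tm(270,298),.14,.02,.032); print("shuttle rect",rect(q))
    p=sel(W,*tm(505,432),.09,.036,.044);print("tallybox",rect(p))
    p=sel(W,*tm(697,393),.25,.024,.036);p=p[np.argsort(p[:,0])];print("tray rim",rect(p))
    p=sel(W,*tm(430,303),.06,.14,.152);print("head",len(p),len(p) and rect(p))
    p=sel(W,*tm(440,170),.07,.235,.27);print("col",len(p),len(p) and rect(p))
E
```

```text
side
b1 564 (577.0, 293.6, 30.8) 0.0399
b2 579 (448.0, 299.0, 30.9) 0.0399
b3 760 (459.8, 415.4, 30.3) 0.0399
housing 373 [452.7, 123.8, 66.3, 62.1, 71.4]
post 104 top 0.0749 (625.1, 206.7, 9.8) body [0.6243 0.2088 0.0651] (623.8, 206.6, 10.6)
knob 226 top 0.2599 (605.2, -28.7, 11.1) body [ 0.605  -0.0265  0.2219] (604.6, -28.2, 12.5)
lockpin 125 top 0.1706 (548.2, -119.3, 8.4) body [ 0.552  -0.1133  0.1482] (559.4, -114.5, 19.3)
tallypin 88 top 0.0886 (419.7, -160.4, 10.1) body [ 0.4229 -0.1564  0.0713] (427.9, -153.8, 18.0)
shuttle z hist (array([107, 202, 435, 578, 331, 147, 127,  41,   4,   0,   0,   0]), array([0.015, 0.017, 0.019, 0.021, 0.023, 0.025, 0.027, 0.029, 0.031,
       0.033, 0.035, 0.037, 0.039]))
shuttle rect [574.5, 150.0, 256.4, 198.8, 86.2]
tallybox [461.2, -114.1, 74.9, 68.0, 86.0]
tray rim [507.4, -335.2, 488.9, 320.8, 81.8]
head 400 [622.4, -42.2, 86.1, 88.2, 85.3]
col 766 [755.5, -43.3, 87.4, 67.5, 85.4]
scene
b1 223 (574.6, 288.5, 31.8) 0.0399
b2 193 (447.5, 293.2, 33.6) 0.0403
b3 184 (459.8, 408.9, 33.7) 0.0405
housing 191 [453.7, 119.8, 61.8, 68.6, 73.5]
post 53 top 0.0769 (626.1, 200.4, 8.1) body [0.6273 0.1981 0.0666] (625.1, 199.1, 10.8)
knob 124 top 0.2595 (609.3, -39.2, 9.9) body [ 0.6101 -0.0388  0.2212] (607.7, -36.2, 11.8)
lockpin 110 top 0.1722 (548.9, -126.1, 5.9) body [ 0.5558 -0.1215  0.1487] (557.3, -114.9, 19.8)
tallypin 75 top 0.0947 (426.8, -169.2, 6.9) body [ 0.4268 -0.164   0.072 ] (431.5, -158.7, 19.2)
shuttle z hist (array([ 46,  76, 103, 113, 116,  82,  49,  29,  21,   5,   2,   1]), array([0.015, 0.017, 0.019, 0.021, 0.023, 0.025, 0.027, 0.029, 0.031,
       0.033, 0.035, 0.037, 0.039]))
shuttle rect [614.9, 149.6, 258.6, 218.9, 61.6]
tallybox [463.1, -120.8, 69.7, 75.2, 85.0]
tray rim [507.4, -337.8, 489.1, 336.2, 88.1]
head 354 [614.6, -35.9, 92.5, 74.8, 21.3]
col 893 [755.7, -48.1, 83.8, 69.5, 85.6]
```

```bash
cat >> h.py <<'E'
from scipy.spatial.transform import Rotation as Ro
def plan(o,x,y,z,th=None):
    """row (turn deg, shift mm in tool axes) from obs o to world x,y,z mm and jaw-axis angle th deg, tool down"""
    R=Ro.from_rotvec(o["eef_rot"]).as_matrix(); p=np.array(o["tool_pos"])*1000
    t0=np.degrees(np.arctan2(R[1,2],R[0,2])); 
    if th is None: T=R
    else:
        d=(th-t0+90)%180-90; a=np.radians(t0+d)
        c,s=np.cos(a),np.sin(a); T=np.array([[s,0,c],[-c,0,s],[0,-1,0]])
    rv=np.degrees(Ro.from_matrix(R.T@T).as_rotvec()); d=R.T@(np.array([x,y,z])-p)
    print("t",round(o["time"],2),"tcp",p.round(1),"jaw",round(t0,1),"j6",round(o["qpos"][5],2),"F",np.round(o["contact_force"],1),"op",round(o["opening"],3)); print("row",rv.round(1).tolist(),d.round(1).tolist())
E
python3 - <<'E'
from fit import *
from rig import bot
plan(bot.get_obs(),453,40,220,-17.5)
plan(bot.get_obs(),453,40,220,72.5)
Ws,Cs=load("0")
tm=lambda u,v:(0.2+(899-(v*1.125+150))/1000,-.45+(899-u*1.125)/1000)
for W in Ws:
    p=sel(W,.606,-.034,.04,.17,.35); print("knob top",p[:,2].max(),circ(p[p[:,2]>p[:,2].max()-.008]))
    x,y=tm(697,393); p=W[(abs(W[:,0]-x)<.19)&(abs(W[:,1]-y)<.115)&(W[:,2]>.022)&(W[:,2]<.036)]; print("tray",len(p),rect(p))
    p=W[(abs(W[:,0]-x)<.1)&(abs(W[:,1]-y)<.05)]; print("floor",np.median(p[:,2]))
    p=W[(abs(W[:,0]-.606)<.06)&(abs(W[:,1]+.034)<.06)&(W[:,2]>.144)&(W[:,2]<.152)]; print("head",len(p),p.min(0),p.max(0))
E
```

```text
t 0.1 tcp [ 240.8 -576.   249.1] jaw -67.3 j6 -0.11 F [ 0.1 -0.5 -0.7] op 1.001
row [0.1, -49.8, -0.1] [-433.3, 30.3, -486.5]
t 0.1 tcp [ 240.8 -576.   249.1] jaw -67.3 j6 -0.11 F [ 0.1 -0.5 -0.7] op 1.001
row [0.1, 40.2, 0.0] [-433.3, 30.3, -486.5]
knob top 0.2807549109508014 (606.8, -29.3, 12.9)
tray 652 [507.6, -331.6, 164.1, 321.5, 81.1]
floor 0.0043124552995513765
head 337 [ 0.57852789 -0.0636305   0.14400252] [0.66584007 0.00238545 0.15182098]
knob top 0.2878474008834442 (607.4, -36.9, 12.8)
tray 749 [506.4, -337.6, 150.9, 330.6, 82.3]
floor 0.00563782605933727
head 300 [ 0.57802516 -0.07002213  0.14400057] [ 0.66560823 -0.00562155  0.15198202]
```

apply_moves(steps=[[0,-50,0,-433,30,-486,1],[0,-50,0,-433,30,-486,1],[0,-50,0,-433,30,-486,1],[0,-50,0,-433,30,-486,1],[0,-50,0,-433,30,-486,1],[0,-50,0,-433,30,-486,1],[0,-50,0,-433,30,-486,1],[0,-50,0,-433,30,-486,1],[0,-50,0,-433,30,-486,1],[0,-50,0,-433,30,-486,1],[0,-50,0,-433,30,-486,1],[0,-50,0,-433,30,-486,1]])

```text
time: 1.3
tool_pos: [0.4363, -0.008, 0.2225]
eef_rot: [-1.051, 1.428, -1.429]
contact_force: [0.8, -0.4, -0.1]
opening: 1.001
```

```bash
python3 - <<'E'
from fit import *
from rig import bot,viewer
plan(bot.get_obs(),453,122,160,-17.5)
c=snap(viewer,"wrist","1"); print(np.round(c["extrinsics"],3).tolist(), c["intrinsics"][0,0])
W=cloud(c).reshape(-1,3)
p=sel(W,.453,.122,.06,.064,.076);print("housing",len(p), len(p) and rect(p))
E
```

```text
t 1.3 tcp [436.3  -8.  222.5] jaw -17.3 j6 0.12 F [ 0.8 -0.4 -0.1] op 1.001
row [-0.0, 0.2, 0.0] [-129.1, 62.4, -22.8]
[[0.955, 0.286, 0.082, 0.457], [-0.297, 0.918, 0.263, 0.06], [0.0, -0.276, 0.961, 0.345], [0.0, 0.0, 0.0, 1.0]] 375.74018335237713
housing 3673 [451.8, 119.2, 52.8, 60.1, 72.9]
```

View pics/wrist1.png

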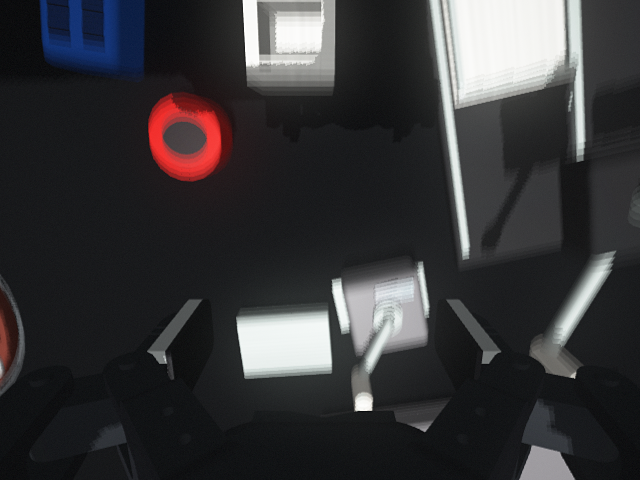

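The wrist view shows the housing cut off at the top edge (290,45). Its corrected centre is about (453,122) with the jaw at -17°. Going in to grasp it.

apply_moves(steps=[[0,0,0,-50,30,-10,1],[0,0,0,-100,60,-23,1],[0,0,0,-129,80,-23,1],[0,0,0,-129,100,-23,1],[0,0,0,-129,135,-23,1],[0,0,0,-129,165,-23,1],[0,0,0,-129,172,-23,1],[0,0,0,-129,172,-23,0.5],[0,0,0,-129,172,-23,0.5],[0,0,0,-129,172,-23,0.5],[0,0,0,-129,172,-23,0.5],[0,0,0,-129,172,-23,0.5]], squeeze=50)

```text
time: 2.55
tool_pos: [0.4539, 0.1199, 0.052]
eef_rot: [-1.048, 1.427, -1.429]
contact_force: [0.9, -0.5, 2.7]
opening: 0.695
```

```bash
python3 - <<'E'
from h import *
from rig import bot
plan(bot.get_obs(),616,88,120,-4.6)
plan(bot.get_obs(),616,88,74,-4.6)
E
```

```text
t 2.55 tcp [453.9 119.9  52. ] jaw -17.3 j6 0.41 F [ 0.9 -0.5  2.7] op 0.695
row [-0.1, -12.7, -0.0] [-17.9, -67.6, 164.4]
t 2.55 tcp [453.9 119.9  52. ] jaw -17.3 j6 0.41 F [ 0.9 -0.5  2.7] op 0.695
row [-0.1, -12.7, -0.0] [-17.8, -21.6, 164.3]
```

```bash
python3 - <<'E'
from h import *
c=np.load("side0.npz")
for s in((246,262),(330,265),(313,325),(228,318)):
    print(ray(c,s[0]/2.1+140,s[1]/2.1+195,.028).round(4))
g=cv2.cvtColor(c["img"],cv2.COLOR_RGB2GRAY)
# bright shuttle plate outline
m=(g>150).astype(np.uint8); m[:280]=0;m[385:]=0;m[:,:230]=0;m[:,312:]=0
n,l,st,ce=cv2.connectedComponentsWithStats(m); k=1+st[1:,4].argmax()
P=np.argwhere(l==k)[:,::-1]; w=np.array([ray(c,u,v,.022)[:2] for u,v in P],np.float32)*1000
print(cv2.minAreaRect(w), len(w))
E
```

```text
[0.6563 0.0469 0.028 ]
[0.5637 0.0452 0.028 ]
[0.5724 0.1436 0.028 ]
[0.6613 0.1393 0.028 ]
((612.6856079101562, 68.39934539794922), (312.7163391113281, 111.76614379882812), 85.30823516845703) 2908
```

apply_moves(steps=[[0,0,0,0,-30,0,0.5],[0,0,0,0,-70,0,0.5],[0,-6,0,-9,-70,50,0.5],[0,-12.7,0,-18,-70,100,0.5],[0,-12.7,0,-18,-70,145,0.5],[0,-12.7,0,-18,-70,164,0.5],[0,-12.7,0,-18,-70,164,0.5]])

```text
time: 3.25
tool_pos: [0.6174, 0.087, 0.1206]
eef_rot: [-1.168, 1.268, -1.271]
contact_force: [-0.6, 0.1, -4.9]
opening: 0.691
```

```bash
python3 - <<'E'
from fit import *
from rig import bot,viewer
plan(bot.get_obs(),616,88,75,-4.6)
c=snap(viewer,"wrist","2"); d=snap(viewer,"side","2")
a=cv2.resize(c["img"],(400,300));b=cv2.resize(d["img"][200:440,160:480],(400,300))
cv2.imwrite("pics/m2.png",np.hstack([a,b])[:,:,::-1])
E
```

```text
t 3.25 tcp [617.4  87.  120.6] jaw -4.7 j6 0.11 F [-0.6  0.1 -4.9] op 0.691
row [-0.1, -0.1, 0.0] [-0.9, 45.6, -1.6]
```

View pics/m2.png

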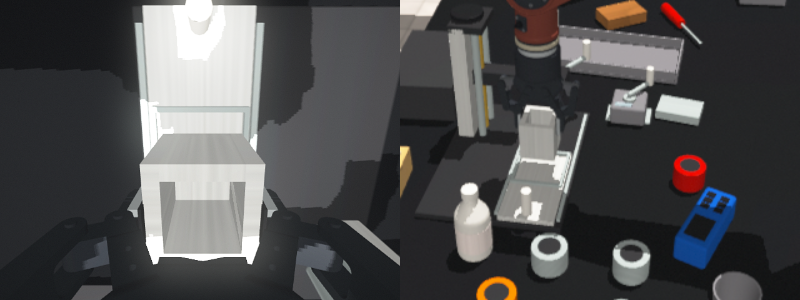

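The wrist view (left half) shows the housing held square over the nest, with the far lip at (205,108) and the post at (200,15). The side view (right half) agrees. Lowering it now.

apply_moves(steps=[[0,0,0,-3,20,-2,0.5],[0,0,0,-3,38,-2,0.5],[0,0,0,-3,42,-2,0.5],[0,0,0,-3,44,-2,0.5],[0,0,0,-3,45,-2,0.5],[0,0,0,-3,45,-2,0.5]])

```text
time: 3.95
tool_pos: [0.6135, 0.0916, 0.0767]
eef_rot: [-1.169, 1.267, -1.269]
contact_force: [0.6, 0.6, -5.6]
opening: 0.693
```

apply_moves(steps=[[0,0,0,0,1,0,0.5],[0,0,0,0,2,0,0.5],[0,0,0,0,3,0,0.5],[0,0,0,0,3,0,0.5]])

```text
time: 4.35
tool_pos: [0.6136, 0.0914, 0.074]
eef_rot: [-1.169, 1.268, -1.269]
contact_force: [-2.1, -0.5, 1.7]
opening: 0.692
```

apply_moves(steps=[[0,0,0,0,0,0,0.95],[0,0,0,0,0,0,0.95],[0,0,0,0,0,0,0.95],[0,0,0,0,-25,0,0.95],[0,0,0,0,-70,0,0.95],[0,0,0,-20,-110,0,0.95],[0,0,0,-20,-130,0,0.95]])

```text
time: 5.05
tool_pos: [0.6172, 0.1132, 0.208]
eef_rot: [-1.163, 1.262, -1.27]
contact_force: [0.8, 0.8, -0.4]
opening: 0.949
```

```bash
python3 - <<'E'
from fit import *
from rig import bot,viewer
o=bot.get_obs()
c=snap(viewer,"wrist","3"); d=snap(viewer,"side","3")
W=cloud(c).reshape(-1,3)
p=sel(W,.614,.091,.055,.086,.098);print("housing",len(p), rect(p))
p=sel(W,.625,.203,.03,.05,.09);t=np.percentile(p[:,2],99);print("post",len(p),t,circ(p[p[:,2]>t-.006]))
p=sel(cloud(d).reshape(-1,3),.625,.203,.03,.05,.09);t=np.percentile(p[:,2],99);print("post side",len(p),t,circ(p[p[:,2]>t-.006]))
a=cv2.resize(c["img"],(400,300));b=cv2.resize(d["img"][200:440,160:480],(400,300))
cv2.imwrite("pics/m3.png",np.hstack([a,b])[:,:,::-1])
plan(o,625,203,170,85.4);plan(o,625,203,72,85.4)
E
```

```text
housing 4094 [613.9, 93.9, 61.2, 60.4, 85.7]
post 622 0.07241658182846168 (625.6, 203.9, 8.9)
post side 103 0.07440085692966268 (625.0, 205.4, 9.4)
t 5.05 tcp [617.2 113.2 208. ] jaw -4.6 j6 0.15 F [ 0.8  0.8 -0.4] op 0.949
row [-0.5, -90.0, 0.3] [-90.1, 38.2, 0.3]
t 5.05 tcp [617.2 113.2 208. ] jaw -4.6 j6 0.15 F [ 0.8  0.8 -0.4] op 0.949
row [-0.5, -90.0, 0.3] [-89.8, 136.2, -0.5]
```

View pics/m3.png

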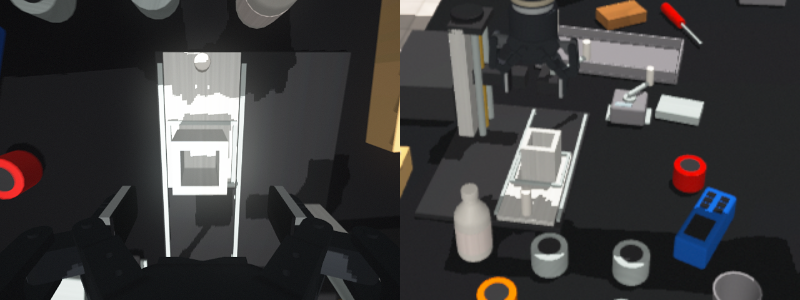

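The housing stands upright in the nest at wrist (200,165). The post is at (202,62), measured at (625.5,204), top about 73 mm. Next I'll cage the post with the jaws along the stand's y.

apply_moves(steps=[[0,-9,0,-40,10,0,0.4],[0,-18,0,-80,20,0,0.4],[0,-27,0,-91,30,0,0.4],[0,-36,0,-91,40,0,0.4],[0,-45,0,-91,40,0,0.4],[0,-54,0,-91,40,0,0.4],[0,-63,0,-91,40,0,0.4],[0,-72,0,-91,40,0,0.4],[0,-81,0,-91,40,0,0.4],[0,-90,0,-91,40,0,0.4],[0,-90,0,-91,40,0,0.4],[0,-90,0,-91,60,0,0.4]])

```text
time: 6.35
tool_pos: [0.6234, 0.2021, 0.1437]
eef_rot: [-1.569, 0.059, -0.066]
contact_force: [1.1, -0.0, -0.1]
opening: 0.397
```

```bash
python3 - <<'E'
from fit import *
from rig import bot,viewer
plan(bot.get_obs(),625.5,204,64,85.4)
plan(bot.get_obs(),615,73,64,85.4)
E
```

```text
t 6.35 tcp [623.4 202.1 143.7] jaw 85.4 j6 -1.28 F [ 1.1 -0.  -0.1] op 0.397
row [-0.1, 0.0, 0.2] [1.6, 79.7, 2.0]
t 6.35 tcp [623.4 202.1 143.7] jaw 85.4 j6 -1.28 F [ 1.1 -0.  -0.1] op 0.397
row [-0.1, 0.0, 0.2] [1.6, 79.6, -129.4]
```

apply_moves(steps=[[0,0,0,1.6,40,2,0.4],[0,0,0,1.6,79,2,0.4],[0,0,0,1.6,79,-5,0.4],[0,0,0,1.6,79,-11,0.4],[0,0,0,1.6,79,-18,0.4],[0,0,0,1.6,79,-28,0.4],[0,0,0,1.6,79,-40,0.4],[0,0,0,1.6,79,-52,0.4],[0,0,0,1.6,79,-64,0.4],[0,0,0,1.6,79,-76,0.4],[0,0,0,1.6,79,-88,0.4],[0,0,0,1.6,79,-100,0.4]])

```text
time: 7.55
tool_pos: [0.616, 0.1011, 0.0642]
eef_rot: [-1.57, 0.062, -0.065]
contact_force: [1.1, 2.1, 2.1]
opening: 0.401
```

apply_moves(steps=[[0,0,0,0,0,-10,0.4],[0,0,0,0,0,-18,0.4],[0,0,0,0,0,-24,0.4],[0,0,0,0,0,-28,0.4],[0,0,0,0,0,-30,0.4]])

```text
time: 8.05
tool_pos: [0.6129, 0.0731, 0.0634]
eef_rot: [-1.568, 0.064, -0.064]
contact_force: [1.7, 8.2, -0.2]
opening: 0.399
```

apply_moves(steps=[[0,0,0,0,0,-1,0.4],[0,0,0,0,0,-2,0.4],[0,0,0,0,0,-2,0.4]])

```text
time: 8.35
tool_pos: [0.6129, 0.073, 0.0633]
eef_rot: [-1.565, 0.063, -0.064]
contact_force: [3.2, 7.9, -0.7]
opening: 0.399
```

```bash
python3 - <<'E'
from fit import *
from rig import bot,viewer
plan(bot.get_obs(),614,80,64,85.4)
d=snap(viewer,"side","4"); W=cloud(d).reshape(-1,3)
p=sel(W,.612,.08,.03,.05,.08);t=np.percentile(p[:,2],99);print("post",len(p),t,circ(p[p[:,2]>t-.008]))
s=cloud(snap(viewer,"scene","4")).reshape(-1,3)
for w in (W,s):
    p=sel(w,.606,-.034,.05,.086,.098);print("housing",len(p), len(p) and rect(p))
E
```

```text
t 8.35 tcp [612.9  73.   63.3] jaw 85.4 j6 -1.49 F [ 3.2  7.9 -0.7] op 0.399
row [-0.3, -0.0, 0.0] [0.6, -0.6, 7.0]
post 123 0.07684564901435759 (610.8, 79.1, 27.6)
housing 107 [585.6, -23.9, 63.3, 24.6, 84.9]
housing 97 [611.4, -48.5, 65.2, 51.7, 45.7]
```

apply_moves(steps=[[0,0,0,0,0,-2,0.4],[0,0,0,0,0,-4,0.4],[0,0,0,0,0,-4,0.4]])

```text
time: 8.75
tool_pos: [0.6128, 0.0728, 0.0633]
eef_rot: [-1.559, 0.064, -0.066]
contact_force: [4.2, 19.7, -2.0]
opening: 0.401
```

apply_moves(steps=[[0,0,0,0,0,4,0.4],[0,0,0,0,-10,8,0.4],[0,0,0,0,-50,8,0.4],[0,0,0,0,-100,8,0.4],[0,0,0,0,-150,8,0.5],[0,0,0,0,-200,8,0.6],[0,0,0,0,-250,8,0.6],[0,0,0,0,-270,8,0.6],[0,0,0,0,-270,8,0.6]])

```text
time: 9.65
tool_pos: [0.615, 0.0736, 0.3401]
eef_rot: [-1.571, 0.056, -0.071]
contact_force: [1.1, -0.0, -0.4]
opening: 0.602
```

```bash
python3 - <<'E'
from fit import *
from rig import bot,viewer
o=bot.get_obs()
d=snap(viewer,"side","5"); W=cloud(d).reshape(-1,3); s=cloud(snap(viewer,"scene","5")).reshape(-1,3); w=snap(viewer,"wrist","5");w=cloud(w).reshape(-1,3)
for q in (W,s,w):
    p=sel(q,.612,.08,.03,.05,.08);t=np.percentile(p[:,2],99) if len(p) else 0;print("post",len(p),t,len(p) and circ(p[p[:,2]>t-.008]))
    p=sel(q,.606,-.034,.05,.086,.098);print("housing",len(p), len(p) and rect(p))
    p=sel(q,.606,-.034,.03,.2,.31);t=p[:,2].max() if len(p) else 0;print("knob",len(p), t,len(p) and circ(p[p[:,2]>t-.01]))
plan(o,607,-33,333,85.4)
E
```

```text
post 89 0.07431371962635488 (614.9, 83.8, 11.0)
housing 211 [603.3, -25.9, 68.4, 60.5, 85.7]
knob 282 0.2816410444845653 (605.2, -30.1, 12.1)
post 0 0 0
housing 102 [611.0, -47.7, 65.6, 46.7, 47.3]
knob 196 0.28456661114850546 (605.9, -35.0, 14.2)
post 265 0.07225985897333326 (615.8, 81.5, 9.0)
housing 1163 [604.1, -27.8, 60.4, 60.0, 85.5]
knob 3477 0.28014598219147346 (606.3, -32.2, 12.6)
t 9.65 tcp [615.   73.6 340.1] jaw 85.4 j6 -1.48 F [ 1.1 -0.  -0.4] op 0.602
row [0.0, -0.0, 0.6] [0.6, 7.2, -106.9]
```

The shuttle is home: nest centre about (606,-33), probe at (606.3,-32). The housing is at (604,-28), so the rod clears the pocket walls. Now I'll take the knob.

apply_moves(steps=[[0,0,0,0.5,0,-50,0.6],[0,0,0,0.5,0,-100,0.6],[0,0,0,0.5,0,-106,0.6],[0,0,0,0.5,30,-106,0.6],[0,0,0,0.5,60,-106,0.6],[0,0,0,0.5,77,-106,0.6],[0,0,0,0.5,77,-106,0.6],[0,0,0,0.5,77,-106,0.2],[0,0,0,0.5,77,-106,0.2],[0,0,0,0.5,77,-106,0.2],[0,0,0,0.5,77,-106,0.2]], squeeze=30)

```text
time: 10.9
tool_pos: [0.6051, -0.0332, 0.2574]
eef_rot: [-1.574, 0.063, -0.064]
contact_force: [-0.5, -5.9, -1.5]
opening: 0.268
```

```bash
python3 - <<'E'
from fit import *
from rig import bot,viewer
plan(bot.get_obs(),606.3,-32.2,182,85.4)
E
```

```text
t 10.9 tcp [605.1 -33.2 257.4] jaw 85.4 j6 -1.66 F [-0.5 -5.9 -1.5] op 0.268
row [0.2, -0.0, 0.0] [1.0, 75.4, 1.4]
```

apply_moves(steps=[[0,0,0,0,8,0,0.2],[0,0,0,0,16,0,0.2],[0,0,0,0,24,0,0.2],[0,0,0,0,32,0,0.2],[0,0,0,0,40,0,0.2],[0,0,0,0,48,0,0.2],[0,0,0,0,56,0,0.2],[0,0,0,0,62,0,0.2],[0,0,0,0,66,0,0.2],[0,0,0,0,68,0,0.2],[0,0,0,0,70,0,0.2],[0,0,0,0,70,0,0.2]])

```text
time: 12.1
tool_pos: [0.6052, -0.0332, 0.1885]
eef_rot: [-1.574, 0.063, -0.063]
contact_force: [-3.3, -4.3, 0.7]
opening: 0.272
```

apply_moves(steps=[[0,0,0,0,1,0,0.2],[0,0,0,0,2,0,0.2],[0,0,0,0,3,0,0.2]])

```text
time: 12.4
tool_pos: [0.6052, -0.0332, 0.186]
eef_rot: [-1.574, 0.063, -0.063]
contact_force: [-4.5, -4.7, 2.8]
opening: 0.27
```

apply_moves(steps=[[0,0,0,0,1,0,0.2],[0,0,0,0,2,0,0.2],[0,0,0,0,3,0,0.2]])

```text
time: 12.7
tool_pos: [0.6052, -0.0332, 0.183]
eef_rot: [-1.574, 0.063, -0.063]
contact_force: [-3.5, -4.7, 3.3]
opening: 0.274
```

apply_moves(steps=[[0,0,0,0,1,0,0.2],[0,0,0,0,2,0,0.2]])

```text
time: 12.9
tool_pos: [0.6052, -0.0332, 0.181]
eef_rot: [-1.574, 0.063, -0.063]
contact_force: [-4.1, -5.3, 2.7]
opening: 0.274
```

apply_moves(steps=[[0,0,0,0,0.5,0,0.2],[0,0,0,0,1,0,0.2],[0,0,0,0,1,0,0.2]])

```text
time: 13.2
tool_pos: [0.6052, -0.0332, 0.1799]
eef_rot: [-1.574, 0.063, -0.063]
contact_force: [-4.0, -4.8, 3.0]
opening: 0.269
```

apply_moves(steps=[[0,0,0,0,0.5,0,0.2],[0,0,0,0,1,0,0.2],[0,0,0,0,1,0,0.2]])

```text
time: 13.5
tool_pos: [0.6052, -0.0332, 0.1789]
eef_rot: [-1.574, 0.063, -0.063]
contact_force: [-3.9, -5.4, 2.1]
opening: 0.272
```

apply_moves(steps=[[0,0,0,0,0.5,0,0.2],[0,0,0,0,1,0,0.2],[0,0,0,0,1,0,0.2]])

```text
time: 13.8
tool_pos: [0.6052, -0.0332, 0.1779]
eef_rot: [-1.574, 0.063, -0.063]
contact_force: [-4.0, -4.9, 3.2]
opening: 0.273
```

apply_moves(steps=[[0,0,0,0,0.5,0,0.2],[0,0,0,0,1,0,0.2],[0,0,0,0,1,0,0.2]])

```text
time: 14.1
tool_pos: [0.6052, -0.0332, 0.1777]
eef_rot: [-1.574, 0.063, -0.063]
contact_force: [-6.0, -4.7, 6.2]
opening: 0.271
```

apply_moves(steps=[[0,0,0,0,0.5,0,0.2],[0,0,0,0,1,0,0.2],[0,0,0,0,1,0,0.2]])

```text
time: 14.4
tool_pos: [0.6052, -0.0332, 0.1776]
eef_rot: [-1.574, 0.063, -0.063]
contact_force: [-7.8, -4.2, 9.6]
opening: 0.274
```

Contact came at TCP z of about 177.7 mm, where I expected it. I'll ease off 1 mm, release and rise.

apply_moves(steps=[[0,0,0,0,-1.5,0,0.2],[0,0,0,0,-1.5,0,0.5],[0,0,0,0,-1.5,0,0.5],[0,0,0,0,-1.5,0,0.5],[0,0,0,0,-30,0,0.5],[0,0,0,0,-70,0,0.5],[0,0,0,0,-75,0,0.5],[0,0,0,0,-75,0,0.5]])

```text
time: 15.2
tool_pos: [0.6067, -0.0313, 0.2512]
eef_rot: [-1.57, 0.059, -0.067]
contact_force: [0.0, -0.1, -0.3]
opening: 0.496
```

```bash
python3 - <<'E'
from fit import *
from rig import bot,viewer
o=bot.get_obs(); plan(o,549,-123,230,-5)
for n in("side","scene","wrist"):
    q=cloud(snap(viewer,n,"6")).reshape(-1,3)
    p=sel(q,.606,-.034,.03,.16,.22);t=p[:,2].max() if len(p) else 0;print(n,"knob",len(p), t,len(p) and circ(p[p[:,2]>t-.01]))
    p=sel(q,.549,-.123,.02,.145,.18);t=np.percentile(p[:,2],98) if len(p) else 0;print("pin",len(p), t,len(p) and circ(p))
E
```

```text
t 15.2 tcp [606.7 -31.3 251.2] jaw 85.4 j6 -1.66 F [ 0.  -0.1 -0.3] op 0.496
row [0.2, -89.6, 0.2] [-50.3, 21.0, -96.1]
side knob 185 0.20342819916583432 (605.2, -30.1, 13.3)
pin 66 0.16868082256183886 (550.1, -119.1, 11.1)
scene knob 140 0.20604905878806057 (606.4, -36.3, 14.2)
pin 53 0.17199713012589013 (550.5, -126.2, 8.5)
wrist knob 2470 0.20022536530406865 (605.9, -32.7, 12.0)
pin 1054 0.16771855331605887 (550.4, -121.0, 8.2)
```

apply_moves(steps=[[0,8.5,0,-10,0,-20,0.45],[0,17,0,-20,0,-40,0.45],[0,25.5,0,-30,0,-60,0.45],[0,34,0,-40,0,-80,0.45],[0,42.5,0,-49,0,-94.5,0.45],[0,51,0,-49,0,-94.5,0.45],[0,59.5,0,-49,0,-94.5,0.45],[0,68,0,-49,0,-94.5,0.45],[0,76.5,0,-49,0,-94.5,0.45],[0,85,0,-49,0,-94.5,0.45],[0,90,0,-49,0,-94.5,0.45],[0,90,0,-49,0,-94.5,0.45]])

```text
time: 16.55
tool_pos: [0.5476, -0.1212, 0.2465]
eef_rot: [-1.172, 1.272, -1.266]
contact_force: [0.9, -0.9, 0.1]
opening: 0.447
```

```bash
python3 - <<'E'
from fit import *
from rig import bot,viewer
o=bot.get_obs(); plan(o,550.4,-121.5,160,-5)
q=cloud(snap(viewer,"side","7")).reshape(-1,3); p=sel(q,.549,-.123,.02,.145,.18); print(len(p) and circ(p))
# arc: hinge from pin & assumed lever; lever points for direction
for n in("side6","scene6"):
    c=np.load(n+".npz"); W=cloud(c).reshape(-1,3); g=c["img"].reshape(-1,3).min(1)
    m=(W[:,2]>.115)&(W[:,2]<.143)&(g>110)&(W[:,0]>.52)&(W[:,0]<.64)&(W[:,1]<-.05)&(W[:,1]>-.14); p=W[m][:,:2]*1000
    print(n,len(p), cv2.fitLine(p.astype(np.float32),cv2.DIST_HUBER,0,.01,.01).ravel().round(2), p.mean(0))
h=None
E
```

```text
t 16.55 tcp [ 547.6 -121.2  246.5] jaw -4.6 j6 -0.26 F [ 0.9 -0.9  0.1] op 0.447
row [0.2, 0.4, -0.1] [0.2, 86.5, 3.2]
(548.6, -117.2, 9.7)
side6 85 [   0.66    0.75  562.15 -100.14] [ 562.16500566 -100.95083044]
scene6 130 [  0.59   0.8  574.56 -96.44] [576.06603266 -95.20918985]
```

apply_moves(steps=[[0,0,0,0,40,3,0.45],[0,0,0,0,80,3,0.45],[0,0,0,0,86,3,0.45],[0,0,0,0,86,13,0.45],[0,0,0,5,86,23,0.45],[0,0,0,10,86,33,0.45],[0,0,0,13,86,44,0.45],[0,0,0,15,86,55,0.45],[0,0,0,15,86,67,0.45],[0,0,0,14,86,78,0.45],[0,0,0,12,86,88,0.45],[0,0,0,9,86,97,0.45]])

```text
time: 17.8
tool_pos: [0.6455, -0.1382, 0.1626]
eef_rot: [-1.17, 1.268, -1.268]
contact_force: [-1.0, -0.1, 1.0]
opening: 0.448
```

apply_moves(steps=[[0,0,0,-4,0,8,0.45],[0,0,0,-9,0,16,0.45],[0,0,0,-9,0,16,0.45]])

```text
time: 18.1
tool_pos: [0.6589, -0.1309, 0.1617]
eef_rot: [-1.179, 1.273, -1.264]
contact_force: [-7.5, -2.4, 2.7]
opening: 0.453
```

```bash
python3 - <<'E'
from fit import *
from rig import bot,viewer
plan(bot.get_obs(),650,-130,160,-5)
for n in("side","scene"):
    q=cloud(snap(viewer,n,"8")).reshape(-1,3); p=sel(q,.645,-.13,.03,.15,.17); print(len(p) and circ(p))
E
```

```text
t 18.1 tcp [ 658.9 -130.9  161.7] jaw -4.5 j6 -0.22 F [-7.5 -2.4  2.7] op 0.453
row [0.5, 0.5, 0.1] [-0.2, 1.8, -8.9]
(638.8, -126.7, 14.9)
(643.5, -136.7, 13.1)
```

apply_moves(steps=[[0,0,0,-1,0,2,0.45],[0,0,0,-2,0,4,0.45],[0,0,0,-2,0,5,0.45],[0,0,0,-2,0,5,0.45]])

```text
time: 18.6
tool_pos: [0.6595, -0.1308, 0.1613]
eef_rot: [-1.188, 1.28, -1.261]
contact_force: [-18.0, -5.2, 7.9]
opening: 0.449
```

apply_moves(steps=[[0,0,0,2,0,-8,0.45],[0,0,0,2,0,-13,0.45],[0,0,0,2,-40,-13,0.45],[0,0,0,2,-85,-13,0.45],[0,0,0,2,-100,-60,0.45],[0,0,0,10,-100,-110,0.45],[0,0,0,20,-100,-130,0.45],[0,0,0,20,-100,-130,0.45]])

```text
time: 19.4
tool_pos: [0.5335, -0.1383, 0.2631]
eef_rot: [-1.169, 1.268, -1.27]
contact_force: [0.6, -0.3, -0.4]
opening: 0.451
```

```bash
python3 - <<'E'
from fit import *
from rig import bot,viewer
o=bot.get_obs(); plan(o,425,-163,160,-20)
for n in("side","scene"):
    c=snap(viewer,n,"9");q=cloud(c).reshape(-1,3)
    p=sel(q,.648,-.13,.03,.155,.175);print(n,"lockpin",len(p),len(p) and circ(p))
    p=sel(q,.606,-.034,.03,.16,.22);print("knobtop",p[:,2].max(),len(p))
    p=sel(q,.425,-.163,.025,.066,.1);t=np.percentile(p[:,2],98);print("tallypin",len(p),t,circ(p[p[:,2]>t-.012]))
    p=sel(q,.462,-.117,.06,.036,.044);print("box",rect(p))
w=snap(viewer,"wrist","9"); cv2.imwrite("pics/m9.png",np.hstack([cv2.resize(w["img"],(400,300)),cv2.resize(np.load("side9.npz")["img"][180:420,160:480],(400,300))])[:,:,::-1])
E
```

```text
t 19.4 tcp [ 533.5 -138.3  263.1] jaw -4.7 j6 -0.3 F [ 0.6 -0.3 -0.4] op 0.451
row [-0.1, 15.3, -0.0] [33.5, 103.0, -106.2]
side lockpin 40 (647.8, -127.8, 10.0)
knobtop 0.20173174105722325 187
tallypin 53 0.08942310443886349 (419.9, -159.4, 10.6)
box [461.4, -113.6, 76.6, 69.0, 86.0]
scene lockpin 43 (647.8, -132.2, 9.9)
knobtop 0.2068645960189044 144
tallypin 44 0.0917331215051316 (422.7, -165.9, 9.3)
box [462.5, -119.7, 70.0, 76.4, 83.0]
```

View pics/m9.png

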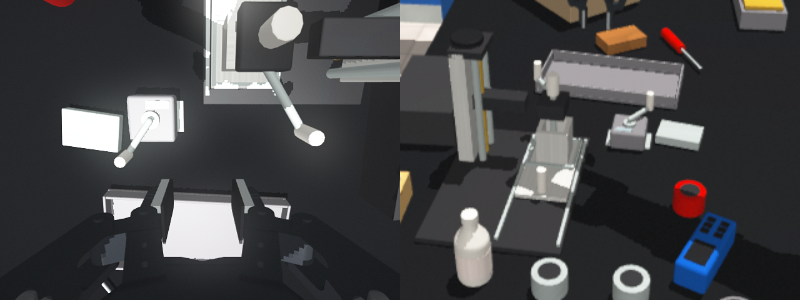

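The lock pin measures (648,-130), about 1.19 rad, and the knob is still down. The wrist view shows the tally pin at (122,162). Moving over the pin first.

apply_moves(steps=[[0,0,0,15,20,-50,0.45],[0,0,0,30,60,-100,0.45],[0,0,0,33,90,-110,0.45],[0,0,0,33,130,-110,0.45],[0,0,0,33,145,-110,0.45],[0,0,0,33,145,-110,0.45]])

```text
time: 20.15
tool_pos: [0.4218, -0.1613, 0.1147]
eef_rot: [-1.171, 1.274, -1.263]
contact_force: [-0.7, 0.5, -0.7]
opening: 0.451
```

```bash
python3 - <<'E'
from fit import *
from rig import bot,viewer
o=bot.get_obs(); plan(o,421.5,-162.5,78)
w=snap(viewer,"wrist","10"); c=snap(viewer,"side","10")
p=sel(cloud(w).reshape(-1,3),.4215,-.1625,.02,.07,.1);print(len(p),len(p) and circ(p))
cv2.imwrite("pics/m10.png",np.hstack([cv2.resize(w["img"],(400,300)),cv2.resize(c["img"][200:350,270:470],(400,300))])[:,:,::-1])
E
```

```text
t 20.15 tcp [ 421.8 -161.3  114.7] jaw -4.6 j6 -0.44 F [-0.7  0.5 -0.7] op 0.451
row [0.0, 0.0, 0.0] [1.3, 36.7, 0.0]
1335 (421.5, -162.5, 20.0)
```

View pics/m10.png

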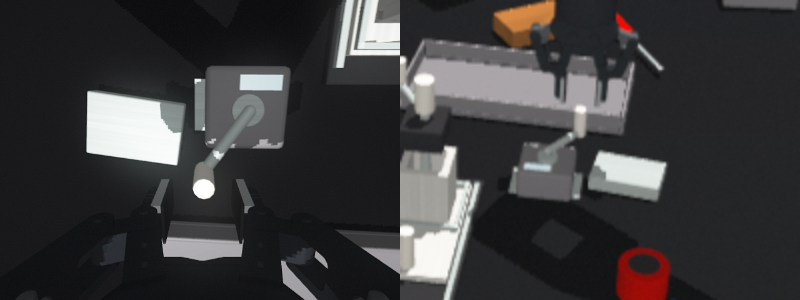

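The pin (203,188) sits centred between the open fingers. Swinging it now.

apply_moves(steps=[[0,0,0,0,20,0,0.45],[0,0,0,0,37,0,0.45],[0,0,0,1,37,8,0.45],[0,0,0,5,37,17,0.45],[0,0,0,9,37,26,0.45],[0,0,0,12,37,36,0.45],[0,0,0,13,37,46,0.45],[0,0,0,13,37,56,0.45],[0,0,0,11,37,65,0.45],[0,0,0,9,37,71,0.45],[0,0,0,8,37,75,0.45],[0,0,0,8,37,75,0.45]])

```text
time: 21.45
tool_pos: [0.4928, -0.1766, 0.0799]
eef_rot: [-1.182, 1.275, -1.26]
contact_force: [-14.5, -5.3, 7.4]
opening: 0.451
```

It's at the stop (14.5 N, against about 3 N from the spring). Letting it spring back.

apply_moves(steps=[[0,0,0,3,0,-15,0.45],[0,0,0,5,0,-30,0.45],[0,0,0,3,0,-45,0.45],[0,0,0,-2,0,-58,0.45],[0,0,0,-7,0,-68,0.45],[0,0,0,-8,0,-75,0.45],[0,0,0,-8,0,-77,0.45],[0,0,0,-8,-40,-77,0.45],[0,0,0,-8,-80,-77,0.45],[0,0,0,-8,-120,-77,0.8],[0,0,0,-8,-130,-77,1],[0,0,0,-8,-130,-77,1]])

```text
time: 22.65
tool_pos: [0.4231, -0.1634, 0.2134]
eef_rot: [-1.168, 1.263, -1.273]
contact_force: [0.6, 0.4, 0.3]
opening: 0.935
```

```bash
cat > bush.py <<'E'
from fit import *
from rig import bot,viewer
import sys
tag=sys.argv[1]; o=bot.get_obs(); B=[]
for n in("side","scene"):
    c=snap(viewer,n,tag); q=cloud(c); im=c["img"].astype(int)
    m=(abs(q[...,2]-.04)<.006)&(im.max(2)-im.min(2)<40)&(im.min(2)>60)&(q[...,0]>.33)&(q[...,0]<.68)&(q[...,1]>.18)&(q[...,1]<.5)
    k,l,st,ce=cv2.connectedComponentsWithStats(m.astype(np.uint8))
    for i in range(1,k):
        if st[i,4]>60: print(n,st[i,4],circ(q[l==i]))
    Q=q.reshape(-1,3)
    p=sel(Q,.425,-.163,.04,.066,.1);t=np.percentile(p[:,2],98) if len(p) else 0;print("tallypin",len(p),t,len(p) and circ(p[p[:,2]>t-.012]))
plan(o,*[float(a) for a in sys.argv[2:6]])
E
python3 bush.py 11 576 291 180 -40
```

```text
side 567 (575.9, 293.0, 30.7)
side 582 (449.6, 299.5, 30.2)
side 214 (642.0, 386.3, 17.8)
side 762 (459.8, 415.8, 30.2)
tallypin 55 0.08859146086770833 (419.7, -160.4, 10.4)
scene 185 (463.0, 410.8, 32.0)
scene 205 (451.3, 293.3, 33.0)
scene 216 (578.1, 288.6, 32.1)
tallypin 46 0.09089295699139813 (422.8, -165.0, 9.7)
t 22.65 tcp [ 423.1 -163.4  213.4] jaw -4.6 j6 -0.44 F [0.6 0.4 0.3] op 0.935
row [-0.4, 35.4, 0.0] [-465.4, 32.9, 115.6]
```

The tally has sprung back (pin at (421,-163) again). The three bushes haven't moved. Taking the first at (450,296) with the jaw along y.

apply_moves(steps=[[0,-8.5,0,-45,10,-1,1],[0,-17,0,-90,20,-2,1],[0,-25.5,0,-135,20,-3,1],[0,-34,0,-180,20,-4,1],[0,-42.5,0,-225,20,-5,1],[0,-51,0,-270,20,-6,1],[0,-59.5,0,-315,20,-7,1],[0,-68,0,-360,40,-8,1],[0,-76.5,0,-400,60,-9,1],[0,-85,0,-440,70,-10,1],[0,-93.5,0,-460,80,-10,1],[0,-94.6,0,-460,80,-10,1]])

```text
time: 23.95
tool_pos: [0.4451, 0.2979, 0.1261]
eef_rot: [-1.574, 0.002, 0.009]
contact_force: [-0.2, -1.0, -0.3]
opening: 0.997
```

```bash
python3 bush.py 12 450 296 27 90
```

```text
side 564 (576.2, 293.5, 30.5)
side 509 (449.5, 299.5, 30.6)
side 214 (642.6, 385.6, 17.8)
side 551 (460.4, 415.8, 30.2)
tallypin 0 0 0
scene 151 (458.0, 410.0, 33.3)
scene 185 (450.5, 296.6, 33.9)
scene 220 (577.8, 288.0, 32.4)
tallypin 45 0.09145475397374 (421.8, -166.9, 9.2)
t 23.95 tcp [445.1 297.9 126.1] jaw 90.3 j6 -1.12 F [-0.2 -1.  -0.3] op 0.997
row [0.2, 0.3, -0.4] [5.6, 99.1, -1.6]
```

apply_moves(steps=[[0,0,0,5,40,-1,1],[0,0,0,5,75,-1,1],[0,0,0,5,92,-1,1],[0,0,0,5,98,-1,1],[0,0,0,5,98,-1,0.5],[0,0,0,5,98,-1,0.5],[0,0,0,5,98,-1,0.5],[0,0,0,5,98,-1,0.5],[0,0,0,5,98,-1,0.5],[0,0,0,5,60,-1,0.5],[0,0,0,5,10,-1,0.5],[0,0,0,5,-40,-1,0.5]], squeeze=60)

```text
time: 25.25
tool_pos: [0.4511, 0.2951, 0.1702]
eef_rot: [-1.573, 0.004, 0.003]
contact_force: [1.3, 0.3, -3.3]
opening: 0.658
```

```bash
python3 - <<'E'
from h import *
from rig import bot
t=np.radians(-8); c=np.array([507,-334.5])
for s in(-95,0,95): print(s,(c+s*np.array([np.cos(t),np.sin(t)])).round(1))
plan(bot.get_obs(),413,-321,160,82)
E
```

```text
-95 [ 412.9 -321.3]
0 [ 507.  -334.5]
95 [ 601.1 -347.7]
t 25.25 tcp [451.1 295.1 170.2] jaw 90.0 j6 -1.12 F [ 1.3  0.3 -3.3] op 0.658
row [0.1, 8.0, -0.2] [-37.9, 11.5, -616.1]
```

apply_moves(steps=[[0,0,0,0,0,-40,0.5],[0,0,0,0,0,-90,0.5],[0,0,0,0,0,-140,0.5],[0,0,0,0,0,-190,0.5],[0,1,0,-5,0,-240,0.5],[0,2,0,-10,0,-290,0.5],[0,3,0,-15,0,-340,0.5],[0,4,0,-20,0,-390,0.5],[0,5,0,-25,0,-440,0.5],[0,6,0,-30,0,-490,0.5],[0,7,0,-35,0,-540,0.5],[0,8,0,-38,0,-590,0.5]])

```text
time: 26.45
tool_pos: [0.4134, -0.2933, 0.1697]
eef_rot: [-1.566, 0.112, -0.11]
contact_force: [0.7, -0.2, -2.9]
opening: 0.656
```

```bash
python3 - <<'E'
from h import *
from rig import bot
plan(bot.get_obs(),413,-321,37,82)
E
```

```text
t 26.45 tcp [ 413.4 -293.3  169.7] jaw 81.9 j6 -2.19 F [ 0.7 -0.2 -2.9] op 0.656
row [-0.1, -0.1, -0.1] [3.7, 132.6, -27.7]
```

apply_moves(steps=[[0,0,0,4,10,-27,0.5],[0,0,0,4,50,-28,0.5],[0,0,0,4,90,-28,0.5],[0,0,0,4,120,-28,0.5],[0,0,0,4,130,-28,0.5],[0,0,0,4,132,-28,0.5],[0,0,0,4,134,-28,0.5],[0,0,0,4,134,-28,0.5]])

```text
time: 27.25
tool_pos: [0.4142, -0.3193, 0.0394]
eef_rot: [-1.564, 0.113, -0.106]
contact_force: [-7.5, 5.7, 16.3]
opening: 0.659
```

apply_moves(steps=[[0,0,0,0,1,0,0.5],[0,0,0,0,2,0,0.5],[0,0,0,0,2,0,0.5]])

```text
time: 27.55
tool_pos: [0.4143, -0.3195, 0.0392]
eef_rot: [-1.564, 0.113, -0.105]
contact_force: [-10.6, 8.5, 27.6]
opening: 0.659
```

```bash
python3 - <<'E'
from fit import *
from rig import bot,viewer
a=snap(viewer,"side","13"); b=snap(viewer,"scene","13")
cv2.imwrite("pics/m13.png",np.hstack([cv2.resize(a["img"][190:310,260:420],(400,300)),cv2.resize(b["img"][210:390,150:390],(400,300))])[:,:,::-1])
for c in(a,b):
    q=cloud(c).reshape(-1,3); p=sel(q,.414,-.32,.035,.03,.058); print(len(p),np.histogram(p[:,2]*1000,np.arange(30,60,3))[0])
    p=q[(abs(q[:,0]-.55)<.06)&(abs(q[:,1]+.335)<.04)];print("floor",np.median(p[:,2]))
E
```

```text
135 [ 9 12 14 15 46 30  8  1  0]
floor 0.004429970637852443
342 [ 18  14  21  33  63 107  72  10   4]
floor 0.0057002215746992935
```

View pics/m13.png

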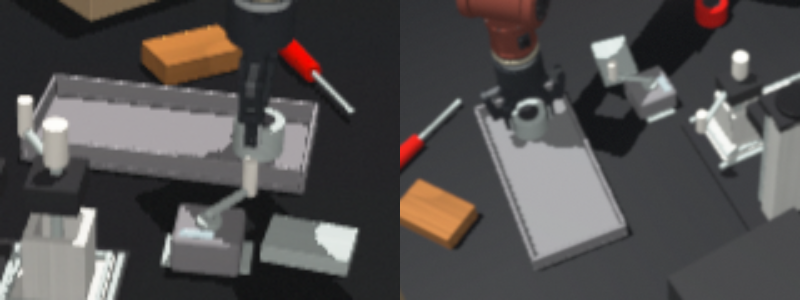

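The bush stands on the tray floor at side crop (258,130) and scene crop (528,120), with its top at about 46 mm. I'll ease off and release.

apply_moves(steps=[[0,0,0,0,-4,0,0.5],[0,0,0,0,-4,0,0.85],[0,0,0,0,-4,0,0.85],[0,0,0,0,-4,0,0.85],[0,0,0,0,-40,0,0.85],[0,0,0,0,-80,0,0.85],[0,0,0,0,-130,0,1],[0,0,0,0,-140,0,1]])

```text
time: 28.45
tool_pos: [0.4182, -0.3237, 0.1812]
eef_rot: [-1.576, 0.103, -0.117]
contact_force: [1.0, -1.7, 0.2]
opening: 1.0
```

```bash
python3 bush.py 14 576.5 291 130 70
```

```text
side 563 (578.4, 293.0, 31.4)
side 214 (641.6, 386.2, 17.8)
side 766 (459.0, 416.4, 30.6)
tallypin 55 0.08868638512786949 (420.8, -160.7, 11.2)
scene 188 (460.4, 410.9, 32.6)
scene 215 (578.4, 289.0, 32.7)
tallypin 47 0.09154080559812991 (422.1, -168.5, 10.4)
t 28.45 tcp [ 418.2 -323.7  181.2] jaw 82.0 j6 -2.22 F [ 1.  -1.7  0.2] op 1.0
row [0.4, 12.0, 0.6] [70.5, 47.3, 631.1]
```

apply_moves(steps=[[0,0,0,-10,0,50,1],[0,0,0,-20,0,100,1],[0,-4,0,-30,0,150,1],[0,-8,0,-40,0,200,1],[0,-12,0,-40,0,250,1],[0,-16,0,-40,0,300,1],[0,-20,0,-40,0,350,1],[0,-24,0,-20,0,395,1],[0,-29,0,0,0,440,1],[0,-34,0,20,0,485,1],[0,-39,0,40,0,530,1],[0,-43,0,60,0,575,1]])

```text
time: 29.75
tool_pos: [0.5536, 0.242, 0.1709]
eef_rot: [-1.517, -0.477, 0.485]
contact_force: [0.7, -0.5, -0.2]
opening: 0.998
```

```bash
python3 bush.py 15 578 291 27 125
```

```text
side 384 (577.8, 293.7, 31.8)
side 767 (460.2, 415.6, 30.4)
tallypin 54 0.08977341418898344 (423.4, -163.1, 12.4)
scene 187 (460.0, 409.1, 33.6)
scene 176 (577.0, 287.8, 32.9)
tallypin 43 0.09328465974815142 (423.2, -166.1, 11.4)
t 29.75 tcp [553.6 242.  170.9] jaw 125.2 j6 -1.89 F [ 0.7 -0.5 -0.2] op 0.998
row [-0.1, 0.2, -0.3] [49.0, 143.7, 25.8]
```

apply_moves(steps=[[0,0,0,40,10,25,1],[0,0,0,48,50,26,1],[0,0,0,48,90,26,1],[0,0,0,48,125,26,1],[0,0,0,48,140,26,1],[0,0,0,48,143,26,1],[0,0,0,48,143,26,0.5],[0,0,0,48,143,26,0.5],[0,0,0,48,143,26,0.5],[0,0,0,48,143,26,0.5],[0,0,0,48,143,26,0.5]])

```text
time: 30.95
tool_pos: [0.5813, 0.2901, 0.0346]
eef_rot: [-1.517, -0.482, 0.474]
contact_force: [0.8, -0.3, 6.1]
opening: 0.655
```

apply_moves(steps=[[0,0,0,0,-40,0,0.5],[0,0,0,0,-90,0,0.5],[0,0,0,0,-140,0,0.5],[0,0,0,0,-145,0,0.5]])

```text
time: 31.35
tool_pos: [0.5839, 0.291, 0.1857]
eef_rot: [-1.517, -0.491, 0.466]
contact_force: [2.3, 0.3, -2.8]
opening: 0.654
```

```bash
python3 - <<'E'
from h import *
from rig import bot
o=bot.get_obs()
plan(o,460,100,172,82);plan(o,510,-335,172,82)
E
```

```text
t 31.35 tcp [583.9 291.  185.7] jaw 125.0 j6 -1.83 F [ 2.3  0.3 -2.8] op 0.654
row [-0.1, 43.0, 0.9] [-211.2, 10.9, -85.4]
t 31.35 tcp [583.9 291.  185.7] jaw 125.0 j6 -1.83 F [ 2.3  0.3 -2.8] op 0.654
row [-0.1, 43.0, 0.9] [-419.7, 9.4, -470.5]
```

apply_moves(steps=[[0,4,0,-42,0,-17,0.5],[0,8,0,-84,0,-34,0.5],[0,12,0,-126,0,-51,0.5],[0,16,0,-168,0,-68,0.5],[0,20,0,-211,0,-85,0.5],[0,24,0,-234,0,-128,0.5],[0,28,0,-257,0,-171,0.5],[0,32,0,-281,0,-214,0.5],[0,36,0,-304,0,-257,0.5],[0,40,0,-327,0,-300,0.5],[0,43,0,-350,0,-343,0.5],[0,43,0,-374,0,-386,0.5]])

```text
time: 32.55
tool_pos: [0.4926, -0.2427, 0.175]
eef_rot: [-1.567, 0.113, -0.109]
contact_force: [0.9, 0.1, -2.6]
opening: 0.654
```

```bash
python3 - <<'E'
from h import *
from rig import bot
o=bot.get_obs()
plan(o,510,-335,45,82)
E
```

```text
t 32.55 tcp [ 492.6 -242.7  175. ] jaw 81.9 j6 -2.02 F [ 0.9  0.1 -2.6] op 0.654
row [-0.1, -0.1, -0.1] [30.5, 129.8, -89.1]
```

apply_moves(steps=[[0,0,0,15,0,-45,0.5],[0,0,0,30,0,-89,0.5],[0,0,0,30,0,-89,0.5],[0,0,0,30,40,-89,0.5],[0,0,0,30,80,-89,0.5],[0,0,0,30,115,-89,0.5],[0,0,0,30,128,-89,0.5],[0,0,0,30,130,-89,0.5],[0,0,0,30,132,-89,0.5],[0,0,0,30,134,-89,0.5],[0,0,0,30,134,-89,0.5]])

```text
time: 33.65
tool_pos: [0.5125, -0.3347, 0.0447]
eef_rot: [-1.57, 0.108, -0.112]
contact_force: [-0.8, -1.1, -3.2]
opening: 0.654
```

apply_moves(steps=[[0,0,0,0,1.5,0,0.5],[0,0,0,0,3,0,0.5],[0,0,0,0,4,0,0.5],[0,0,0,0,4,0,0.5]])

```text
time: 34.05
tool_pos: [0.5115, -0.334, 0.0396]
eef_rot: [-1.568, 0.11, -0.11]
contact_force: [-2.4, 1.3, 3.2]
opening: 0.656
```

Touching the floor. Release.

apply_moves(steps=[[0,0,0,0,0,0,0.85],[0,0,0,0,0,0,0.85],[0,0,0,0,0,0,0.85],[0,0,0,0,-40,0,0.85],[0,0,0,0,-80,0,0.85],[0,0,0,0,-130,0,1],[0,0,0,-30,-140,40,1],[0,0,0,-40,-140,80,1]])

```text
time: 34.85
tool_pos: [0.4838, -0.2503, 0.1829]
eef_rot: [-1.572, 0.107, -0.117]
contact_force: [0.6, 0.6, -0.8]
opening: 0.998
```

```bash
python3 bush.py 16 460.5 413 130 125
```

```text
side 212 (642.0, 385.7, 17.0)
side 760 (460.8, 415.5, 31.2)
tallypin 54 0.08851566813274019 (422.2, -163.2, 11.6)
scene 185 (457.0, 407.4, 34.3)
tallypin 36 0.0891661484571323 (422.3, -166.2, 8.4)
t 34.85 tcp [ 483.8 -250.3  182.9] jaw 81.8 j6 -2.03 F [ 0.6  0.6 -0.8] op 0.998
row [0.3, -43.2, 0.3] [-117.8, 49.8, 653.4]
```

```bash
python3 - <<'E'
from h import *
c=np.load("scene0.npz")
for u,v in((447,176),(463,188),(480,182),(470,165)): print(ray(c,u,v,.01).round(3), cloud(c)[v,u].round(3))
E
```

```text
[0.382 0.496 0.01 ] [0.38  0.498 0.007]
[0.455 0.502 0.01 ] [0.447 0.51  0.   ]
[0.462 0.568 0.01 ] [ 0.452  0.581 -0.004]
[0.38  0.598 0.01 ] [0.408 0.565 0.046]
```

apply_moves(steps=[[0,0,0,-15,0,50,1],[0,0,0,-20,0,100,1],[0,-4,0,-30,0,150,1],[0,-8,0,-40,0,200,1],[0,-12,0,-50,0,250,1],[0,-16,0,-60,0,300,1],[0,-20,0,-70,0,350,1],[0,-20,0,-80,0,400,1],[0,-20,0,-90,0,450,1],[0,-20,0,-100,0,500,1],[0,-20,0,-105,0,550,1],[0,-20,0,-110,0,600,1]])

```text
time: 36.15
tool_pos: [0.4573, 0.3519, 0.1786]
eef_rot: [-1.565, -0.165, 0.164]
contact_force: [1.2, 0.6, -0.3]
opening: 1.001
```

```bash
python3 bush.py 17 460 412.5 27 102
```

```text
side 214 (642.4, 387.3, 17.8)
side 510 (460.3, 415.3, 30.4)
tallypin 0 0 0
scene 146 (459.2, 409.3, 33.0)
tallypin 43 0.0903278373298621 (422.1, -166.8, 10.2)
t 36.15 tcp [457.3 351.9 178.6] jaw 102.0 j6 -1.25 F [ 1.2  0.6 -0.3] op 1.001
row [0.0, 0.0, 0.1] [15.1, 151.6, 58.7]
```

apply_moves(steps=[[0,0,0,10,10,40,1],[0,0,0,15,30,59,1],[0,0,0,15,75,59,1],[0,0,0,15,115,59,1],[0,0,0,15,142,59,1],[0,0,0,15,150,59,1],[0,0,0,15,150,59,1],[0,0,0,15,150,59,0.5],[0,0,0,15,150,59,0.5],[0,0,0,15,150,59,0.5],[0,0,0,15,150,59,0.5],[0,0,0,15,150,59,0.5]])

```text
time: 37.45
tool_pos: [0.462, 0.4123, 0.032]
eef_rot: [-1.561, -0.168, 0.16]
contact_force: [0.9, 0.1, 6.9]
opening: 0.661
```

apply_moves(steps=[[0,0,0,0,-40,0,0.5],[0,0,0,0,-90,0,0.5],[0,0,0,0,-140,0,0.5],[0,0,0,0,-145,-40,0.5],[0,2,0,0,-145,-90,0.5],[0,4,0,0,-145,-140,0.5],[0,6,0,0,-145,-190,0.5],[0,8,0,0,-145,-240,0.5],[0,10,0,-10,-145,-290,0.5],[0,14,0,-25,-145,-340,0.5],[0,18,0,-40,-145,-390,0.5],[0,20,0,-55,-145,-440,0.5]])

```text
time: 38.65
tool_pos: [0.4963, -0.0254, 0.1733]
eef_rot: [-1.568, 0.112, -0.111]
contact_force: [1.8, -0.3, -3.1]
opening: 0.659
```

```bash
python3 - <<'E'
from h import *
from rig import bot
o=bot.get_obs()
plan(o,480,-200,175,82);plan(o,604,-348,175,82)
E
```

```text
t 38.65 tcp [496.3 -25.4 173.3] jaw 81.9 j6 -1.62 F [ 1.8 -0.3 -3.1] op 0.659
row [0.0, -0.1, -0.1] [8.5, -1.7, -175.1]
t 38.65 tcp [496.3 -25.4 173.3] jaw 81.9 j6 -1.62 F [ 1.8 -0.3 -3.1] op 0.659
row [0.0, -0.1, -0.1] [152.1, -1.8, -304.1]
```

apply_moves(steps=[[0,0,0,0,0,-50,0.5],[0,0,0,0,0,-100,0.5],[0,0,0,5,0,-150,0.5],[0,0,0,15,0,-190,0.5],[0,0,0,50,0,-220,0.5],[0,0,0,85,0,-250,0.5],[0,0,0,120,0,-278,0.5],[0,0,0,152,0,-304,0.5],[0,0,0,152,0,-304,0.5],[0,0,0,152,30,-304,0.5],[0,0,0,152,70,-304,0.5],[0,0,0,152,110,-304,0.5]])

```text
time: 39.85
tool_pos: [0.6054, -0.3454, 0.0628]
eef_rot: [-1.568, 0.11, -0.11]
contact_force: [0.6, -0.3, -4.0]
opening: 0.661
```

```bash
python3 - <<'E'
from h import *
from rig import bot
o=bot.get_obs()
plan(o,604,-348,42,82)
E
```

```text
t 39.85 tcp [ 605.4 -345.4   62.8] jaw 82.0 j6 -2.05 F [ 0.6 -0.3 -4. ] op 0.661
row [0.0, -0.0, -0.0] [-1.0, 20.8, -2.7]
```

apply_moves(steps=[[0,0,0,-1,12,-3,0.5],[0,0,0,-1,20,-3,0.5],[0,0,0,-1,22,-3,0.5],[0,0,0,-1,24,-3,0.5],[0,0,0,-1,24,-3,0.5]])

```text
time: 40.35
tool_pos: [0.6059, -0.3497, 0.0422]
eef_rot: [-1.57, 0.107, -0.113]
contact_force: [0.1, 0.4, -3.5]
opening: 0.657
```

apply_moves(steps=[[0,0,0,0,1,0,0.5],[0,0,0,0,2,0,0.5],[0,0,0,0,2,0,0.5]])

```text
time: 40.65
tool_pos: [0.6046, -0.3488, 0.0381]
eef_rot: [-1.568, 0.11, -0.11]
contact_force: [-0.4, 0.2, -4.0]
opening: 0.666
```

apply_moves(steps=[[0,0,0,0,1,0,0.5],[0,0,0,0,2,0,0.5],[0,0,0,0,2,0,0.5]])

```text
time: 40.95
tool_pos: [0.6046, -0.3488, 0.0371]
eef_rot: [-1.568, 0.11, -0.11]
contact_force: [-3.0, 1.9, 5.1]
opening: 0.657
```

apply_moves(steps=[[0,0,0,0,0,0,0.85],[0,0,0,0,0,0,0.85],[0,0,0,0,0,0,0.85],[0,0,0,0,-40,0,0.85],[0,0,0,0,-80,0,0.85],[0,0,0,0,-130,0,1],[0,0,0,-40,-160,0,1],[0,0,0,-90,-190,0,1],[0,0,0,-140,-190,-20,1],[0,0,0,-190,-190,-60,1],[0,0,0,-220,-190,-100,1],[0,0,0,-220,-190,-100,1]])

```text
time: 42.15
tool_pos: [0.3698, -0.4189, 0.2263]
eef_rot: [-1.57, 0.112, -0.112]
contact_force: [0.9, 1.1, -0.3]
opening: 0.998
```

```bash
python3 - <<'E'
from fit import *
from rig import bot,viewer
o=bot.get_obs();print(o["time"],o["tool_pos"],o["contact_force"])
a=snap(viewer,"side","20"); b=snap(viewer,"scene","20")
cv2.imwrite("pics/m20.png",np.hstack([cv2.resize(a["img"][180:480,120:440],(400,375)),cv2.resize(b["img"][150:390,200:440],(400,375))])[:,:,::-1])
for n,c in(("side",a),("scene",b)):
    q=cloud(c).reshape(-1,3);print(n)
    for x,y in((.414,-.32),(.511,-.335),(.605,-.349)):
        p=sel(q,x,y,.045,.038,.056);print("bush",len(p),len(p) and (circ(p),np.percentile(p[:,2],[10,50,90]).round(3)))
    p=sel(q,.606,-.034,.03,.16,.22);t=p[:,2].max();print("knob",t)
    p=sel(q,.648,-.13,.03,.155,.175);print("lockpin",circ(p))
    p=sel(q,.615,.08,.03,.05,.08);print("post",len(p) and circ(p))
    p=sel(q,.425,-.163,.04,.066,.1);t=np.percentile(p[:,2],98);print("tally",circ(p[p[:,2]>t-.012]))
E
```

```text
42.15 [ 0.36981112 -0.4188968   0.2262633 ] [ 0.89298946  1.07304968 -0.29905573]
side
bush 200 ((411.6, -318.9, 35.2), array([0.041, 0.044, 0.046]))
bush 200 ((505.6, -331.4, 34.3), array([0.041, 0.044, 0.047]))
bush 191 ((602.9, -345.4, 32.3), array([0.04 , 0.044, 0.047]))
knob 0.20309410765702918
lockpin (642.7, -126.3, 11.3)
post (614.8, 86.2, 10.4)
tally (423.0, -161.5, 10.1)
scene
bush 301 ((411.4, -325.3, 31.6), array([0.041, 0.046, 0.049]))
bush 327 ((510.8, -335.1, 30.9), array([0.042, 0.046, 0.05 ]))
bush 363 ((605.4, -350.4, 31.2), array([0.041, 0.045, 0.049]))
knob 0.2070381712523952
lockpin (647.6, -133.1, 8.8)
post 0
tally (422.0, -165.7, 8.9)
```

View pics/m20.png

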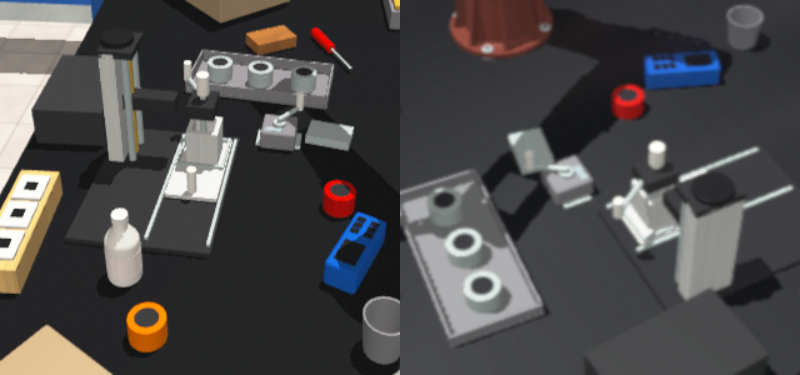

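The picture shows all three bushes upright in the tray (scene crop (445,205), (464,247), (483,292)), the probe down and the lever over. The side lock-pin and post readings moved by a few mm, so I'll recheck those with several frames.

```bash
python3 - <<'E'
from fit import *
from rig import bot,viewer
def rep(t,c):
    q=cloud(c).reshape(-1,3); p=sel(q,.646,-.13,.03,.152,.18); r=sel(q,.615,.083,.03,.05,.08)
    print(t,len(p),p.mean(0).round(4),np.median(p,0).round(4),"post",len(r),len(r) and (np.median(r,0).round(4)))
for n in("side9","side20","scene9","scene20","side5","side9"): rep(n,np.load(n+".npz"))
for i in range(3):
    for n in("side","scene"): rep(n,viewer.capture(n))
E
```

```text
side9 47 [ 0.646  -0.1247  0.1615] [ 0.6465 -0.1237  0.1633] post 88 [0.6149 0.088  0.067 ]
side20 49 [ 0.6462 -0.124   0.1615] [ 0.6462 -0.1237  0.1625] post 90 [0.6147 0.0873 0.0654]
scene9 46 [ 0.6486 -0.133   0.164 ] [ 0.6494 -0.1334  0.1652] post 0 0
scene20 46 [ 0.6492 -0.1333  0.1651] [ 0.6499 -0.1335  0.1672] post 0 0
side5 0 [nan nan nan] [nan nan nan] post 89 [0.6149 0.0877 0.0657]
side9 47 [ 0.646  -0.1247  0.1615] [ 0.6465 -0.1237  0.1633] post 88 [0.6149 0.088  0.067 ]
side 46 [ 0.6462 -0.1242  0.162 ] [ 0.6464 -0.1236  0.1628] post 89 [0.6151 0.0882 0.0662]
scene 48 [ 0.6495 -0.1335  0.1646] [ 0.6506 -0.1335  0.1658] post 0 0
side 44 [ 0.6461 -0.1252  0.162 ] [ 0.6461 -0.1245  0.1632] post 89 [0.614  0.0881 0.0654]
scene 49 [ 0.6494 -0.1335  0.1643] [ 0.65   -0.1338  0.1658] post 0 0
side 47 [ 0.6461 -0.1244  0.1617] [ 0.6466 -0.1242  0.1623] post 86 [0.6146 0.0881 0.0666]
scene 45 [ 0.6497 -0.1336  0.166 ] [ 0.6506 -0.1346  0.1675] post 0 0<stdin>:5: RuntimeWarning: Mean of empty slice.
  ret = um.true_divide(
  return _methods._mean(a, axis=axis, dtype=dtype,
```

Nothing has moved; the difference was fit noise. Handing in.

```bash
python3 -c "
from rig import bot
print(bot.job_done())"
```

```text
the job is handed in; nothing more can be done
None
```

I did every step in the order asked and handed the job in at about 42 s of the 210 s; no verdict was reported.

- **Housing and shuttle:** The housing stands upright in the nest, and the shuttle is against its stop; it did not move under a 20 N push. The nest centre is within about 1 mm of the probe axis. The housing sits about 5 mm off that axis, so the probe rod still clears the pocket walls.
- **Probe and lock:** I lowered the probe in steps of 1 mm or less and stopped at light contact, about 10 N on the wrist including the 3 N friction. It stopped at the height expected for the pocket floor. The lock lever is at its stop (18 N push, about 1.19 rad measured), and the knob stayed at the same height afterwards.
- **Tally:** The lever went to its stop (14.5 N) and sprang back to its rest position.
- **Bushes:** Three bushes were present, and all three stand upright in the grey tray. The look-alikes and other items were not touched.

**Last checks:** Everything was in place, with the gripper clear. The side and scene cameras differ by 4–9 mm in y throughout. I averaged them or used the wrist camera. In the final pictures the side camera's fitted positions for the lock pin and post came out 2–5 mm off earlier readings. Repeated frames showed nothing had moved, so I took it as fitting noise. No check failed.

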